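# Ready the soldering corner: close the hearth, uncap the gas bottle

## Task

Get the battery-cable soldering corner ready: push the loose narrow firebrick up against the fixed firebrick so that they touch along their whole length with no gap for the flame, and only then unscrew the cap from the gas bottle standing beside the hearth. Nobody knows if this cap has a left-hand or a right-hand thread, so try it one way and the other, turn it the way it gives until it is free, lift it off and finish while still holding it in the gripper, its lower edge a few centimetres above the bottle's neck. Leave the copper lug, flux tin, screwdriver and battery where they are.

Things in the scene. Friction and masses are not known exactly. Their poses are not given: they have to be found in the camera images.
- hearth: Fixed hearth: steel plate 262 (its x) x 285 (its y) x 4 mm on the bench, reaching y -152 to +133 mm, with a fixed cream firebrick 230 (x) x 114 (y) x 64 mm bedded on it, centred at x 0, y +60 mm: its free long face looks to -y at y = +3 mm, its top is 68 mm above the bench. Origin on the bench surface; yaw within 0.25 rad of the robot's axes.
- loose_brick: Loose narrow cream firebrick 230 (its x) x 57 (its y) x 64 mm, about 0.5 kg, lying on the hearth plate on the -y side of the fixed brick, roughly parallel to it, gap 15 to 45 mm. Origin: centre of its underside, 4 mm above the bench. A push of 3 to 6 N on its outer (-y) long face slides it; butted home its origin is at y = -25.5 mm in the hearth's frame.
- cap: Round ribbed black plastic cap screwed on the gas bottle, 44 mm diameter, 34 mm tall plus a rib 34 x 5 x 3 mm along its x across the crown; 40 g. Origin: centre of its lower edge, z up; at the start 186 mm above the bench, its x along world x. The hidden thread may be of either hand; see mouth for how it turns.
- mouth (a point): Top centre of the fixed grey gas bottle's brass neck, 215 mm above the bench, inside the cap. Bottle: 170 mm diameter, domed shoulder up to 175 mm. Quick thread of unknown hand: the tight way the cap stops dead within 5 degrees; the other way it turns easily, rising 3 mm, and after about 70 degrees (up to 140) it is free to be lifted straight off; 30 mm of lift clears the neck.
- lug: Bystander: copper cable lug, 48 mm long, 18 mm wide, 12 mm high, lying on the fixed firebrick. Origin under its middle.
- flux_tin: Bystander: open round aluminium tin of amber flux, 68 mm diameter, 26 mm high, on the bench. Origin at the centre of its underside.
- screwdriver: Bystander: screwdriver lying on the bench on the robot's right, nearer than the hearth. Origin at its middle.
- battery: Bystander: small grey sealed battery, 65 (its x) x 151 (its y) x 99 mm, standing on the bench to the right of the hearth, long side about along world x. Origin at the centre of its underside.
Not all that is in view belongs to the job. Of the things that look like the loose_brick, the smaller one is meant. What is shaped like the part that bears mouth but green is not meant.

How it is judged:
On the way, in this order (a step that is already met when the one before it is completed fails the run):
1. the loose brick is butted against the fixed one, the cap still on the bottle (y of loose_brick in the frame of hearth above -0.029 m and x of loose_brick in the frame of hearth between -0.03 and 0.03 m and angle between the x axis of loose_brick and the x axis of hearth, either way round below 0.025 rad and z of cap in the frame of mouth below -0.02 m), for 0.2 s.
2. the cap is off the neck, in the gripper (z of cap in the frame of mouth above 0.005 m and contact force between cap and the fingers above 1 N), for 0.2 s.
At the end, for the whole second after the job is handed in: The loose brick lies flat against the fixed one (gap at most 3.5 mm, parallel within 0.025 rad, shifted along it by at most 30 mm); the cap is held still in the fingers over the bottle (within 10 cm sideways), its lower edge more than 12 mm above the top of the neck (y of loose_brick in the frame of hearth above -0.029 m and x of loose_brick in the frame of hearth between -0.03 and 0.03 m and angle between the x axis of loose_brick and the x axis of hearth, either way round below 0.025 rad and angle between loose_brick's own z axis and vertical below 0.04 rad and z of cap in the frame of mouth above 0.012 m and horizontal distance between cap and mouth below 0.1 m and contact force between cap and the fingers above 1 N and linear speed of cap below 0.03 m/s); the arm keeps its last pose, push and grip.
It fails at once if the copper lug was moved (distance of lug from where it was at the start of the episode above 0.02 m).
It fails at once if the flux tin was moved (distance of flux_tin from where it was at the start of the episode above 0.02 m).
It fails at once if the screwdriver was moved (distance of screwdriver from where it was at the start of the episode above 0.02 m).
It fails at once if the battery was moved (distance of battery from where it was at the start of the episode above 0.02 m).
It also fails if it takes over 64 s, if anything falls off the work surface, if the arm or the gripper's body presses on something with over 40 N, if the wrist force passes 120 N, or if a joint passes its speed limit or range.

## Robot

A 7-joint arm with a two-finger parallel gripper is mounted at the origin on the work surface. World frame = base frame: x ahead of the robot, y to its left, z up, the work surface at z = 0. Lengths are in m, angles in rad, forces in N, time in s.
With the tool pointing down it reaches from about 0.425 to 0.875 m from the base axis. Payload 9.9 kg.
Tool frame: the origin (TCP) lies between the finger pads; the fingertips stand 8 mm ahead of it and the grasp point (between the pads) lies 11 mm behind it (nose_length is the distance from the TCP to the fingertips, in m); z points along the fingers, y is the direction in which the jaws open and shut (so a half turn about z gives the same grasp; the last joint's range is limited). The gripper opens to 85 mm and grips with 20 to 120 N. Pads are 22 mm wide; open, the fingers measure 114 mm over their backs; the gripper's body (76 mm by 85 mm) begins 54 mm behind the grasp point. The pads swing forward as they close: fully open they stand 13 mm farther back than shut.
Start: joints at [1.201, 0.576, 0.025, 1.437, -0.015, 1.129, -0.057], TCP at [0.19, -0.648, 0.239] pointing down, gripper open.
Joint ranges: [-2.76, 2.76], [-0.34, 2.15], [-1.52, 1.57], [0.19, 2.46], [-1.09, 4.23], [0.17, 1.99], [-2.82, 2.82]. Speed limits (rad/s): [2.22, 2.22, 3.01, 3.01, 3.14, 3.14, 3.14].

## Interface

Orientations are given as a unit quaternion [x, y, z, w].
In Python, from station import * gives the robot as it stands. The module is installed in compiled form; this text tells all that it offers.
- The arm moves only by the shell command python3 -m crank 'ROWS' [FORCE]. ROWS is JSON, a list of rows, each an object with "jaw": the opening, from 0 (shut) to 1 (fully open); "translation": the shift along the tool's x, y, z in cm, a list of three; "twist": the turn about the tool's z in rad. A call has 1 to 20 rows; each row is the pose to reach, as a shift and turn from the pose measured when the call began, along the tool's axes at that moment; what a row does not reach only later rows make up. A row lasts 1/10 s, in which the tool goes at most 50 mm and 8.59 degrees, less where a joint would pass 70% of its speed; a pose out of reach is approached as far as the arm can. A call with a gripper value outside its range is refused whole. The fingers move at their own pace and stop on an object; FORCE is the grip in N (left out, the last holds). Time passes only in rows, so rows that repeat a pose let the fingers close. It gives the time, the measured TCP pose, the force and the opening at its end, in the units of the state.
- state(): the state, without advancing time (a new reading comes with each control period).
- snapshot(name): name is "side" or "top" or "wrist"; returns a dict with "frame" (480x640x3 uint8, red, green, blue), "mtx" (3x3 intrinsics, pixels), "view" (4x4, takes a point from world to camera coordinates); the wrist camera has in their place "mount" (4x4, takes a point from camera to tool coordinates, whose origin is the TCP and whose axes are the flange's). Camera axes: x right, y down, z forward; pixel columns grow to the right and rows downward; lengths in m; the calibration is good to about 2 mm. A picture is of the moment at which its call begins: read the wrist's pose just before it. There is no depth.
- sign_off(): hands the job in, once; it reports no verdict.
Trained networks look in the newest picture that a camera, given by its name, has taken for a name from the list of things; names that differ only in an ending like _2 or _b are one class to them, and where a whole thing is asked for, a point or a joint stands for the part that bears it (a point fixed in the world has none). Each returns a list of dicts, best first, with "score" (0 to 1); they miss things now and then, are a little off and sometimes report something else, mostly with a low value. They report only what shows in the picture. A call takes as long as a camera call. They do not tell look-alikes from the thing itself.
- find_in(camera, thing): "rect" ([left, top, right, bottom] in pixels, round what is visible of it).
The state is a dict: "time_s": time; "joint_positions": joint angles; "dq": joint speeds; "joint_efforts": joint torques, N m; "ee_pos": TCP position; "tcp_rot": TCP orientation; "force": force on the tool from outside, world axes, zero at the start; "wrist_torque": the same for the moment, N m; "gripper_width": opening from 0.0 (shut) to 1.0 (fully open).
Only numpy, scipy, OpenCV 4.12 (cv2) and the standard library are available. Lean on these libraries where they do the work, as an engineer would, in place of code of your own. Each camera call takes 0.05 s, during which the arm holds its last target.

## Working session

There is one attempt and no reset: what is moved stays moved. The work goes in short steps, Python scripts to look and compute and a shell command to move; the robot and the scene stay as the last step left them, time stands still between calls to the robot, and variables do not carry over. Pictures are saved under pics/ and viewed, and the job is handed in when it is done.

```bash
mkdir -p pics; python3 - <<'E'
from station import *
import cv2
s=state(); print({k:(v if not hasattr(v,'round') else v) for k,v in s.items()})
for n in ("side","top","wrist"):
    d=snapshot(n); cv2.imwrite(f"pics/{n}0.png",d["frame"][:,:,::-1]); print(n,d["mtx"],d.get("view",d.get("mount")))
    for t in ["hearth","loose_brick","cap","mouth","lug","flux_tin","screwdriver","battery"]:
        try: print(t,[(round(r["score"],2),[int(a) for a in r["rect"]]) for r in find_in(n,t)][:3])
        except Exception as e: print(t,e)
E
```

```text
{'time_s': 0.0, 'joint_positions': array([ 1.20119293,  0.57656104,  0.02484797,  1.43791934, -0.01504312,
        1.12899378, -0.05652589]), 'dq': array([ 0.00032788, -0.00047182, -0.00155579, -0.00082265, -0.00130321,
        0.00025823, -0.00169098]), 'joint_efforts': array([-2.51164547e-04, -7.65773964e+01,  2.25029536e+00, -2.85969615e+01,
        1.52403832e-02,  1.26156872e-02,  3.00348188e-05]), 'ee_pos': array([ 0.19019273, -0.64718644,  0.23841928]), 'tcp_rot': array([ 9.89807533e-01,  1.42409016e-01, -1.47025530e-04, -8.35853309e-04]), 'force': array([ 0.15464172, -0.20168807,  0.06963425]), 'wrist_torque': array([-0.05438141,  0.00357189,  0.04784754]), 'gripper_width': 0.9974909218886305}
side [[476.3698613    0.         321.55524367]
 [  0.         476.3698613  238.89601538]
 [  0.           0.           1.        ]] [[ 0.964624   -0.26343257  0.01018902 -0.47644428]
 [-0.18019246 -0.68704565 -0.70391687  0.13940826]
 [ 0.19243495  0.67717912 -0.71020929  1.63353274]
 [ 0.          0.          0.          1.        ]]
hearth [(0.61, [303, 235, 403, 320]), (0.48, [321, 2
[... 950 characters left out ...]
0]), (0.59, [159, 165, 232, 236])]
lug []
flux_tin [(0.86, [234, 283, 259, 303])]
screwdriver [(0.7, [444, 253, 453, 325])]
battery [(0.75, [418, 167, 482, 200])]
wrist [[344.91106742   0.         317.79537437]
 [  0.         344.91106742 241.43676004]
 [  0.           0.           1.        ]] [[ 7.43658909e-04 -9.62357758e-01 -2.71784829e-01  6.87511721e-02]
 [ 9.99999439e-01  9.20611888e-04 -5.23574109e-04 -6.85705557e-04]
 [ 7.54073950e-04 -2.71784287e-01  9.62357903e-01 -1.35302430e-01]
 [ 0.00000000e+00  0.00000000e+00  0.00000000e+00  1.00000000e+00]]
hearth []
loose_brick [(0.89, [174, 1, 593, 112])]
cap []
mouth []
lug []
flux_tin []
screwdriver [(0.72, [81, 0, 119, 77])]
battery []
```

View pics/top0.png

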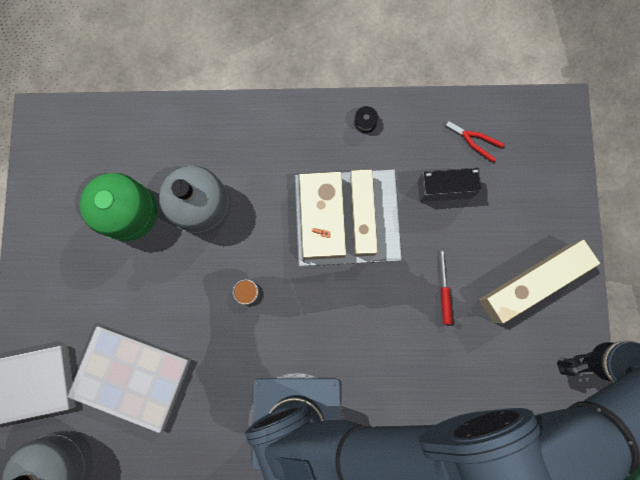

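View pics/side0.png

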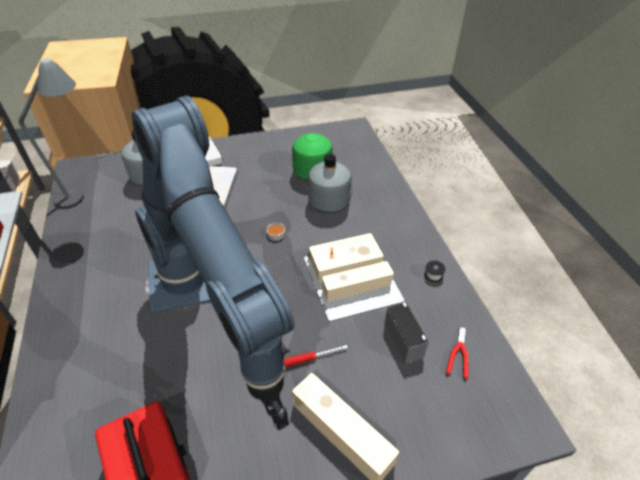

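```bash
python3 -c "
import cv2
a=cv2.imread('pics/top0.png'); cv2.imwrite('pics/topc.png',cv2.resize(a[140:340,60:320],None,fx=3,fy=3)); cv2.imwrite('pics/topd.png',cv2.resize(a[150:290,280:420],None,fx=4,fy=4))"
```

```text
(no output)
```

View pics/topc.png

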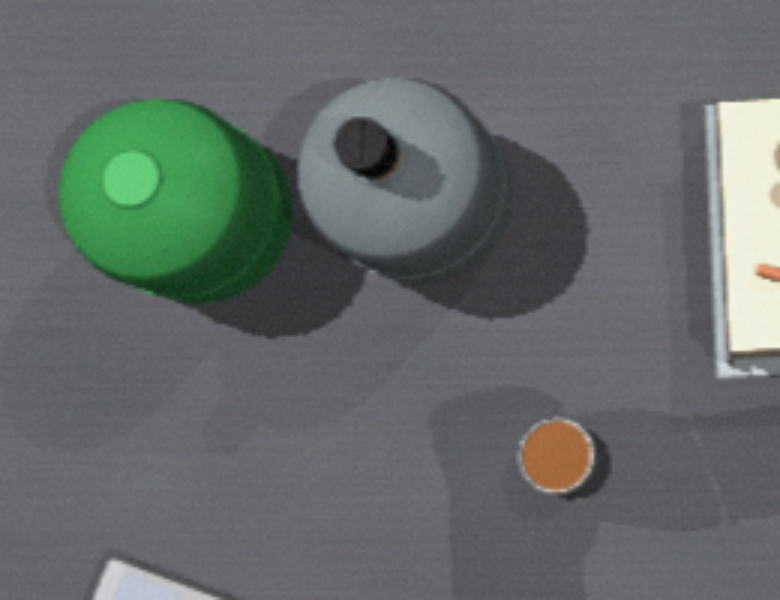

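View pics/topd.png

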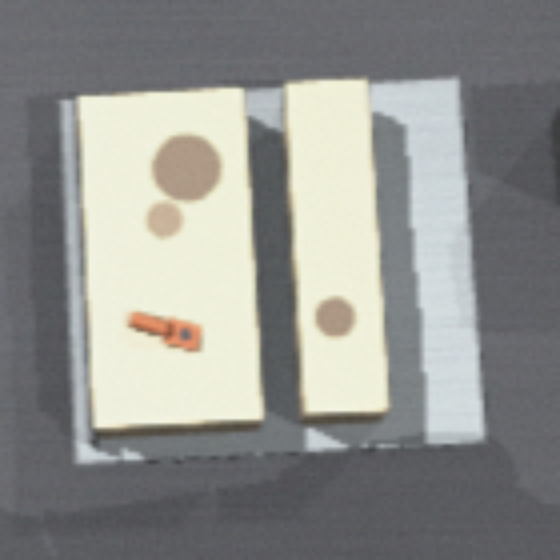

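```bash
cat > h.py <<'E'
from station import *
import numpy as np, cv2
from scipy.spatial.transform import Rotation as R
def back(mtx,view,uv,z):
    Rv=view[:3,:3];t=view[:3,3]; c=-Rv.T@t
    d=Rv.T@np.linalg.inv(mtx)@np.array([uv[0],uv[1],1.]); return c+d*(z-c[2])/d[2]
def proj(mtx,view,p):
    q=view[:3,:3]@np.asarray(p)+view[:3,3]; q=mtx@q; return q[:2]/q[2]
def st():
    s=state(); Rm=R.from_quat(s["tcp_rot"]).as_matrix()
    print("t",round(s["time_s"],2),"p",np.round(s["ee_pos"],4),"x",np.round(Rm[:,0],3),"z",np.round(Rm[:,2],3),"F",np.round(s["force"],1),"T",np.round(s["wrist_torque"],2),"w",round(s["gripper_width"],3),"q",np.round(s["joint_positions"],3)); return s,Rm
def wview(d,s):
    T=np.eye(4);T[:3,:3]=R.from_quat(s["tcp_rot"]).as_matrix();T[:3,3]=s["ee_pos"]; return np.linalg.inv(T@d["mount"])
def local(target,s=None):
    s=s or state(); return R.from_quat(s["tcp_rot"]).as_matrix().T@(np.asarray(target)-s["ee_pos"])*100
E
python3 - <<'E'
from h import *
d=snapshot("top"); m,v=d["mtx"],d["view"]
st()
o=lambda p:(np.array(p)+.5)/4-.5+np.array([280,150])
for n,z,ps in (("fixed",.068,[(78,97),(243,88),(263,420),(95,429)]),("loose",.068,[(286,83),(367,79),(386,409),(303,414)]),("plate",.004,[(458,78),(484,440),(76,463)])):
    c=np.array([back(m,v,o(p),z)[:2] for p in ps]); print(n,c.round(4).tolist(), c.mean(0).round(4))
    for i in range(len(c)-1): e=c[i+1]-c[i]; print(np.hypot(*e).round(4), np.arctan2(e[1],e[0]).round(4))
f=lambda p:(np.array(p)+.5)/3-.5+np.array([60,140])
print("cap",back(m,v,f((361,143)),.220), "rect", back(m,v,(181.5,190),.205))
print("tin",back(m,v,f((556,455)),.026))
print("screwd",back(m,v,(442,252),.01),back(m,v,(448,325),.02))
print("battery",back(m,v,(422,170),.1),back(m,v,(480,192),.1))
E
```

```text
t 1.4 p [ 0.1903 -0.6476  0.2393] x [ 0.959  0.282 -0.   ] z [-0. -0. -1.] F [ 0.   0.2 -0.1] T [0.01 0.01 0.01] w 1.003 q [ 1.201  0.576  0.025  1.437 -0.015  1.129 -0.057]
fixed [[0.6647, -0.0121], [0.6694, -0.1251], [0.4407, -0.1356], [0.4358, -0.0234]] [ 0.5527 -0.0741]
0.1131 -1.5286
0.229 -3.0955
0.1123 1.6151
loose [[0.6726, -0.1545], [0.6746, -0.2098], [0.4473, -0.2176], [0.4445, -0.1623]] [ 0.5597 -0.1861]
0.0553 -1.5339
0.2274 -3.1071
0.0554 1.6218
plate [[0.6935, -0.2799], [0.4329, -0.2908], [0.4194, -0.0062]] [ 0.5153 -0.1923]
0.2608 -3.1
0.2849 1.6182
cap [0.59083357 0.2671202  0.22      ] rect [0.58802417 0.26793832 0.205     ]
tin [0.34723749 0.13928071 0.026     ]
screwd [ 0.45248089 -0.40493549  0.01      ] [ 0.25283051 -0.41061668  0.02      ]
battery [ 0.66144608 -0.34144161  0.1       ] [ 0.59951257 -0.49126936  0.1       ]
```

```bash
python3 -c "
from h import *
st(); print(local([.5625,-.262,.18]))"
```

```text
t 1.4 p [ 0.1903 -0.6476  0.2393] x [ 0.959  0.282 -0.   ] z [-0. -0. -1.] F [ 0.   0.2 -0.1] T [0.01 0.01 0.01] w 1.003 q [ 1.201  0.576  0.025  1.437 -0.015  1.129 -0.057]
[ 46.58347196 -26.50704424   5.93075028]
```

```bash
python3 -m crank '[{"jaw":1,"translation":[4,-2.3,0.5],"twist":-0.12},{"jaw":1,"translation":[8,-4.5,1],"twist":-0.24},{"jaw":1,"translation":[12,-6.8,1.5],"twist":-0.36},{"jaw":1,"translation":[16,-9.1,2],"twist":-0.48},{"jaw":1,"translation":[20,-11.4,2.5],"twist":-0.6},{"jaw":1,"translation":[24,-13.7,3],"twist":-0.72},{"jaw":1,"translation":[28,-15.9,3.5],"twist":-0.84},{"jaw":1,"translation":[32,-18.2,4],"twist":-0.96},{"jaw":1,"translation":[36,-20.5,4.5],"twist":-1.08},{"jaw":1,"translation":[40,-22.8,5],"twist":-1.2},{"jaw":1,"translation":[44,-25,5.5],"twist":-1.3},{"jaw":1,"translation":[46.6,-26.5,5.9],"twist":-1.328},{"jaw":1,"translation":[46.6,-26.5,5.9],"twist":-1.328},{"jaw":1,"translation":[46.6,-26.5,5.9],"twist":-1.328}]'; python3 - <<'E'
from h import *
s,Rm=st(); d=snapshot("wrist"); cv2.imwrite("pics/w1.png",d["frame"][:,:,::-1]); V=wview(d,s)
print(local([.5625,-.262,.026]), np.arctan2(Rm[1,0],Rm[0,0]))
d=snapshot("top"); cv2.imwrite("pics/t1.png",d["frame"][:,:,::-1])
E
```

```text
time_s: 2.8
ee_pos: [0.5628, -0.2616, 0.1801]
tcp_rot: [0.691, 0.722, -0.0, -0.0]
force: [-0.1, -0.2, -1.0]
gripper_width: 0.999
t 2.8 p [ 0.5628 -0.2616  0.1801] x [-0.044  0.999 -0.   ] z [-0.001 -0.    -1.   ] F [-0.1 -0.2 -1. ] T [ 0.02  0.03 -0.05] w 0.999 q [ 0.584  0.564 -0.359  1.657  0.231  0.963  0.187]
[ 0.09788598  0.05680547 15.42116249] 1.6147374929889124
```

View pics/w1.png

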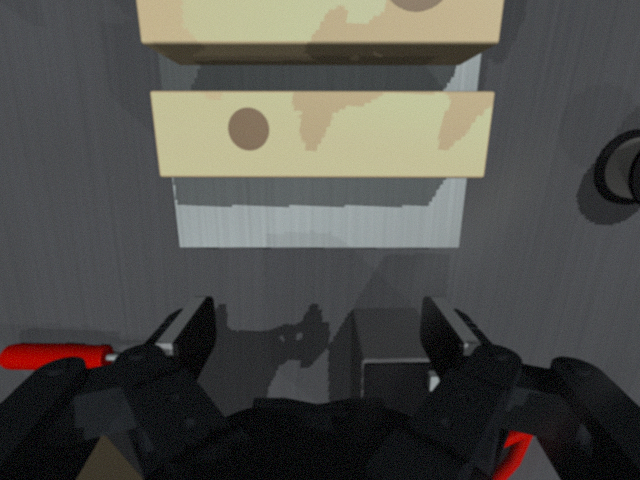

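View pics/t1.png

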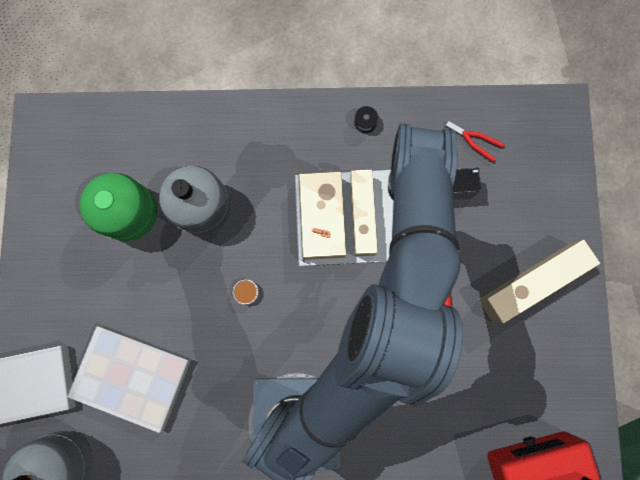

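```bash
python3 -m crank '[{"jaw":1,"translation":[0.1,0,4],"twist":0},{"jaw":1,"translation":[0.1,0,8],"twist":0},{"jaw":1,"translation":[0.1,0,12],"twist":0},{"jaw":1,"translation":[0.1,0,14.4],"twist":0},{"jaw":1,"translation":[0.1,0,15.2],"twist":0},{"jaw":1,"translation":[0.1,0,15.2],"twist":0}]'; python3 - <<'E'
from h import *
s,Rm=st(); d=snapshot("wrist"); cv2.imwrite("pics/w2.png",d["frame"][:,:,::-1])
E
```

```text
time_s: 3.5
ee_pos: [0.5607, -0.2636, 0.0278]
tcp_rot: [0.693, 0.721, -0.001, -0.001]
force: [0.7, -0.2, 0.4]
gripper_width: 1.002
t 3.5 p [ 0.5607 -0.2636  0.0278] x [-0.039  0.999 -0.001] z [-0.002 -0.001 -1.   ] F [ 0.7 -0.2  0.4] T [-0.03 -0.03  0.04] w 1.002 q [ 0.542  0.747 -0.291  1.789  0.328  0.656  0.101]
```

View pics/w2.png

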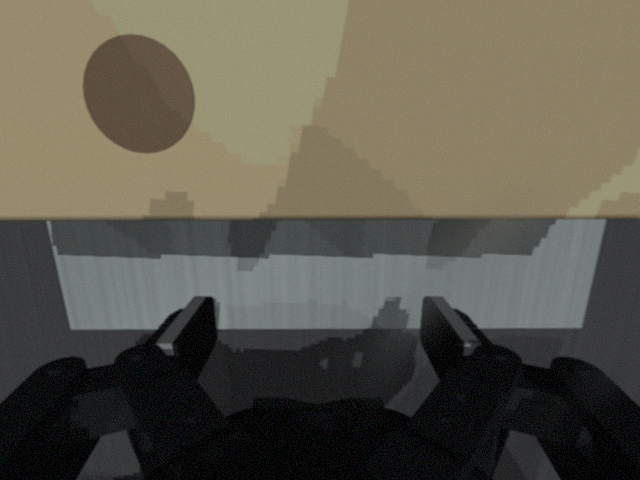

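```bash
python3 -m crank '[{"jaw":1,"translation":[1,0,0],"twist":0},{"jaw":1,"translation":[2,0,0],"twist":0},{"jaw":1,"translation":[2.6,0,0],"twist":0},{"jaw":1,"translation":[3.0,0,0],"twist":0},{"jaw":1,"translation":[3.4,0,0],"twist":0},{"jaw":1,"translation":[3.8,0,0],"twist":0},{"jaw":1,"translation":[4.2,0,0],"twist":0},{"jaw":1,"translation":[4.6,0,0],"twist":0},{"jaw":1,"translation":[5.0,0,0],"twist":0},{"jaw":1,"translation":[5.3,0,0],"twist":0}]'; python3 - <<'E'
from h import *
s,Rm=st(); d=snapshot("wrist"); cv2.imwrite("pics/w3.png",d["frame"][:,:,::-1])
E
```

```text
time_s: 4.55
ee_pos: [0.5597, -0.2108, 0.0291]
tcp_rot: [0.693, 0.721, -0.001, 0.001]
force: [-0.1, -5.5, 2.9]
gripper_width: 1.003
t 4.55 p [ 0.5597 -0.2108  0.0291] x [-0.039  0.999 -0.002] z [ 0.    -0.002 -1.   ] F [-0.1 -5.5  2.9] T [-0.92 -0.03 -0.04] w 1.003 q [ 0.456  0.721 -0.279  1.85   0.324  0.614  0.016]
```

View pics/w3.png

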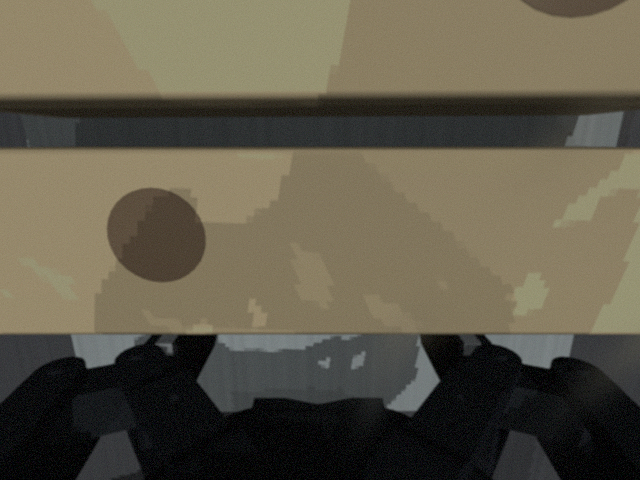

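```bash
python3 -m crank '[{"jaw":1,"translation":[0.3,0,0],"twist":-0.003},{"jaw":1,"translation":[0.6,0,0],"twist":-0.003},{"jaw":1,"translation":[0.9,0,0],"twist":-0.003},{"jaw":1,"translation":[1.2,0,0],"twist":-0.003},{"jaw":1,"translation":[1.4,0,0],"twist":-0.003},{"jaw":1,"translation":[1.6,0,0],"twist":-0.003}]'; python3 - <<'E'
from h import *
s,Rm=st(); d=snapshot("wrist"); cv2.imwrite("pics/w4.png",d["frame"][:,:,::-1])
E
```

```text
time_s: 5.2
ee_pos: [0.5593, -0.1988, 0.0292]
tcp_rot: [0.692, 0.722, -0.002, 0.003]
force: [3.7, -24.9, -2.4]
gripper_width: 1.003
t 5.2 p [ 0.5593 -0.1988  0.0292] x [-0.041  0.999 -0.007] z [ 0.001 -0.007 -1.   ] F [  3.7 -24.9  -2.4] T [-4.75 -0.69  1.16] w 1.003 q [ 0.43   0.715 -0.271  1.865  0.327  0.603 -0.008]
```

View pics/w4.png

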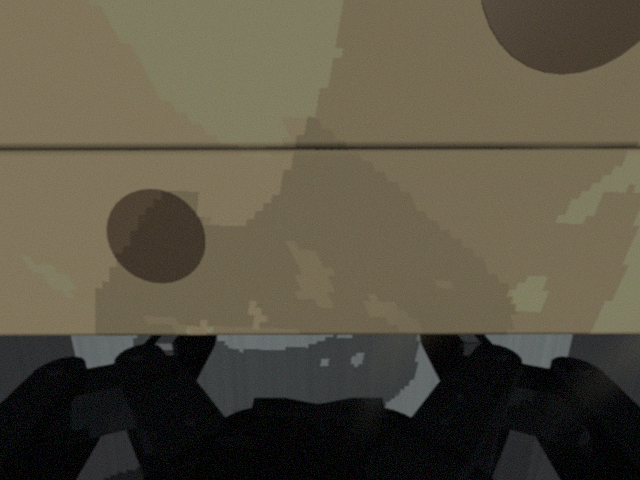

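```bash
python3 -m crank '[{"jaw":1,"translation":[0.1,0,0],"twist":0},{"jaw":1,"translation":[0.1,0,0],"twist":0},{"jaw":1,"translation":[0.0,0,0],"twist":0},{"jaw":1,"translation":[-1,0,0],"twist":0},{"jaw":1,"translation":[-2.5,0,0],"twist":0},{"jaw":1,"translation":[-4,0,0],"twist":0},{"jaw":1,"translation":[-5,0,-1],"twist":0},{"jaw":1,"translation":[-5,0,-5],"twist":0},{"jaw":1,"translation":[-5,0,-10],"twist":0},{"jaw":1,"translation":[-5,0,-15],"twist":0},{"jaw":1,"translation":[-5,0,-20],"twist":0},{"jaw":1,"translation":[-5,0,-25],"twist":0},{"jaw":1,"translation":[-5,0,-29],"twist":0},{"jaw":1,"translation":[-5,0,-29],"twist":0}]'; python3 - <<'E'
from h import *
s,Rm=st(); d=snapshot("wrist"); cv2.imwrite("pics/w5.png",d["frame"][:,:,::-1])
d=snapshot("top"); cv2.imwrite("pics/t5.png",d["frame"][:,:,::-1])
E
```

```text
time_s: 6.65
ee_pos: [0.5629, -0.2475, 0.3267]
tcp_rot: [0.693, 0.721, 0.0, 0.008]
force: [0.9, -0.7, 0.1]
gripper_width: 1.0
t 6.65 p [ 0.5629 -0.2475  0.3267] x [-0.04   0.999 -0.011] z [ 0.011 -0.01  -1.   ] F [ 0.9 -0.7  0.1] T [ 0.02 -0.07  0.05] w 1.0 q [ 0.577  0.432 -0.382  1.469  0.173  1.259  0.216]
```

View pics/w5.png

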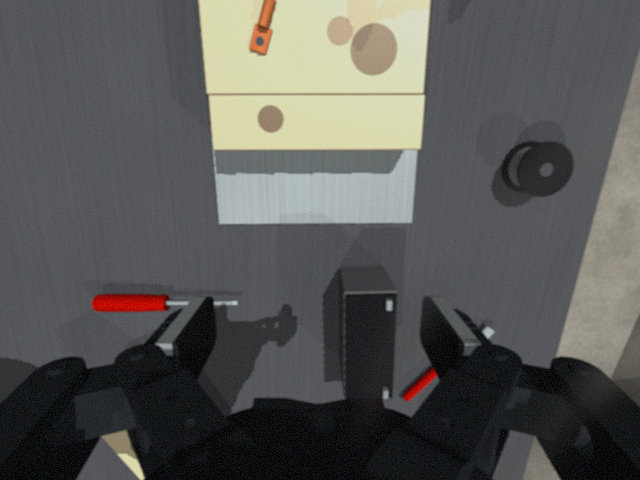

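```bash
python3 -c "
from h import *
st(); print(local([.585,.245,.327]))"
```

```text
t 6.75 p [ 0.5609 -0.2472  0.3211] x [-0.041  0.999 -0.008] z [ 0.003 -0.008 -1.   ] F [-0.6  0.2 -1. ] T [-0.01  0.01  0.02] w 0.999 q [ 0.577  0.437 -0.381  1.477  0.174  1.255  0.216]
[49.0749507   4.40790278 -0.97711535]
```

```bash
python3 -m crank '[{"jaw":1,"translation":[3,0.3,-0.5],"twist":-0.06},{"jaw":1,"translation":[7,0.6,-0.9],"twist":-0.12},{"jaw":1,"translation":[11,1,-0.9],"twist":-0.19},{"jaw":1,"translation":[15,1.3,-0.9],"twist":-0.26},{"jaw":1,"translation":[19,1.7,-0.9],"twist":-0.33},{"jaw":1,"translation":[23,2,-0.9],"twist":-0.4},{"jaw":1,"translation":[27,2.4,-0.9],"twist":-0.47},{"jaw":1,"translation":[31,2.8,-0.9],"twist":-0.54},{"jaw":1,"translation":[35,3.1,-0.9],"twist":-0.61},{"jaw":1,"translation":[39,3.5,-0.9],"twist":-0.68},{"jaw":1,"translation":[43,3.9,-0.9],"twist":-0.75},{"jaw":1,"translation":[46.5,4.2,-0.9],"twist":-0.82},{"jaw":1,"translation":[49,4.4,-0.9],"twist":-0.84},{"jaw":1,"translation":[49,4.4,-0.9],"twist":-0.84},{"jaw":1,"translation":[49,4.4,-0.9],"twist":-0.84}]'; python3 - <<'E'
from h import *
s,Rm=st(); d=snapshot("wrist"); cv2.imwrite("pics/w6.png",d["frame"][:,:,::-1]); V=wview(d,s)
f=find_in("wrist","cap"); print(f[:3])
for r in f[:2]:
    b=r["rect"]; print(back(d["mtx"],V,((b[0]+b[2])/2,(b[1]+b[3])/2),.22))
print(proj(d["mtx"],V,[.5908,.2671,.22]),proj(d["mtx"],V,[.555,-.13,0.068]))
d=snapshot("top"); cv2.imwrite("pics/t6.png",d["frame"][:,:,::-1])
d=snapshot("side"); cv2.imwrite("pics/s6.png",d["frame"][:,:,::-1]);
E
```

```text
time_s: 8.25
ee_pos: [0.5842, 0.2444, 0.3249]
tcp_rot: [0.337, 0.941, -0.004, 0.002]
force: [0.2, 0.3, -0.2]
gripper_width: 0.999
t 8.25 p [0.5842 0.2444 0.3249] x [-0.772  0.635 -0.007] z [ 0.001 -0.009 -1.   ] F [ 0.2  0.3 -0.2] T [-0.04 -0.    0.  ] w 0.999 q [-0.087  0.512 -0.659  1.4    0.321  1.341  0.124]
[{'rect': [321.9, 193.1, 382.5, 261.7], 'score': 0.79}]
[0.59067742 0.27065568 0.22      ]
[348.38246671 230.58397665] [ 86.43696932 365.8958758 ]
```

View pics/w6.png

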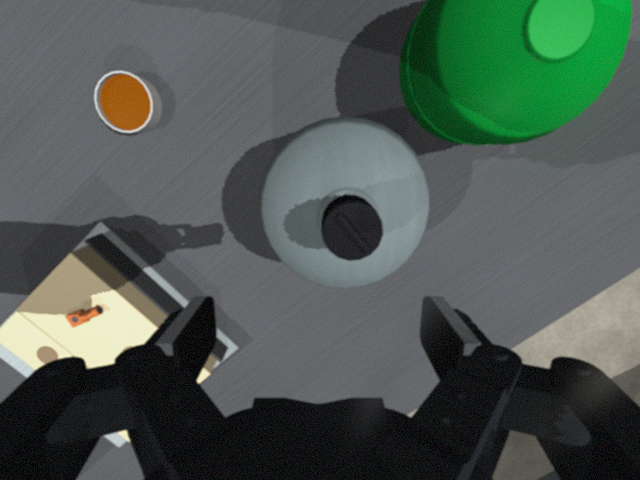

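View pics/t6.png

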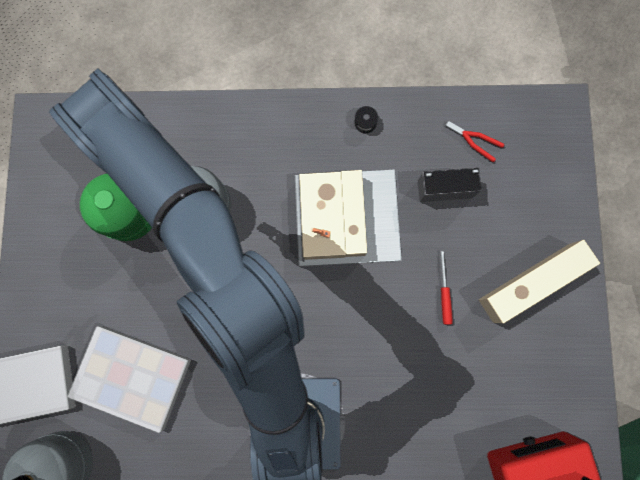

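```bash
python3 - <<'E'
from h import *
s,Rm=st(); d=snapshot("wrist"); V=wview(d,s)
im=d["frame"][170:290,290:410]; cv2.imwrite("pics/w7.png",cv2.resize(im[:,:,::-1],None,fx=5,fy=5))
for p in ([.590,.2685,.22],[.5905,.2675,.22]): print(proj(d["mtx"],V,p))
print(local([.590,.2685,.193]))
E
```

```text
t 8.45 p [0.5852 0.2428 0.326 ] x [-0.77   0.638 -0.008] z [ 0.003 -0.009 -1.   ] F [-0.4  0.8  0.4] T [-0.06  0.    0.01] w 1.0 q [-0.085  0.51  -0.658  1.399  0.321  1.341  0.124]
[349.86698657 225.36627916]
[349.20048168 226.75235807]
[ 1.36571893  2.33325974 13.29802497]
```

View pics/w7.png

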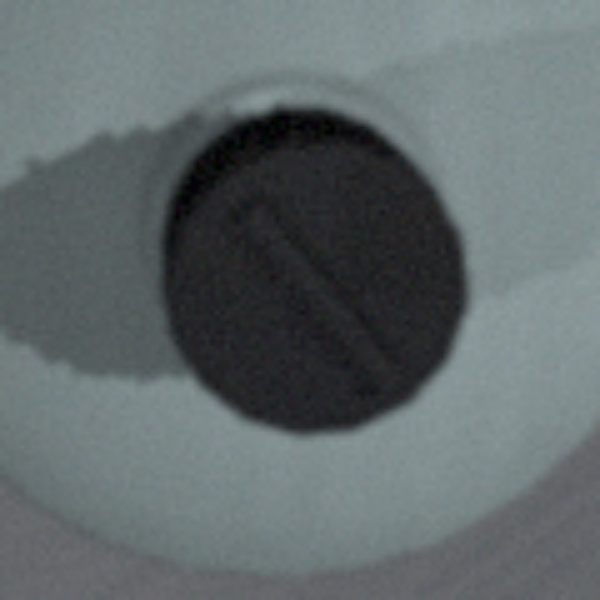

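```bash
python3 - <<'E'
from h import *
s,Rm=st(); d=snapshot("wrist"); V=wview(d,s)
print(back(d["mtx"],V,(354,229),.221))
im=d["frame"]; 
s2=state(); V2=wview(d,s2); c=back(d["mtx"],V2,(354,229),.221); print(c); c[2]=.193; print(local(c,s2))
E
```

```text
t 8.5 p [0.5852 0.243  0.3262] x [-0.77   0.638 -0.008] z [ 0.003 -0.009 -1.   ] F [0.3 0.4 0. ] T [-0.02  0.04 -0.01] w 0.999 q [-0.085  0.51  -0.658  1.399  0.321  1.341  0.124]
[0.5938109  0.26943477 0.221     ]
[0.59384249 0.26962449 0.221     ]
[ 1.1299657   2.64866295 13.30632739]
```

```bash
python3 -m crank '[{"jaw":1,"translation":[0.6,1.2,2],"twist":0},{"jaw":1,"translation":[1.2,2.5,5],"twist":0},{"jaw":1,"translation":[1.2,2.5,8],"twist":0},{"jaw":1,"translation":[1.2,2.5,8.5],"twist":0},{"jaw":1,"translation":[1.2,2.5,8.5],"twist":0}]'; python3 - <<'E'
from h import *
s,Rm=st(); d=snapshot("wrist"); cv2.imwrite("pics/w8.png",d["frame"][:,:,::-1]); V=wview(d,s)
print(proj(d["mtx"],V,[.592,.2685,.22]), proj(d["mtx"],V,s["ee_pos"]),find_in("wrist","cap")[:1])
E
```

```text
time_s: 9.05
ee_pos: [0.5921, 0.2685, 0.2408]
tcp_rot: [0.339, 0.941, -0.004, 0.003]
force: [0.7, -0.0, -0.2]
gripper_width: 1.002
t 9.05 p [0.5921 0.2685 0.2408] x [-0.77   0.638 -0.008] z [ 0.002 -0.009 -1.   ] F [ 0.7 -0.  -0.2] T [ 0.03 -0.03  0.06] w 1.002 q [-0.133  0.594 -0.636  1.489  0.376  1.185  0.047]
[317.1766208  291.07342709] [316.98319277 311.42750882] [{'rect': [276.0, 231.4, 361.9, 331.9], 'score': 0.94}]
```

View pics/w8.png

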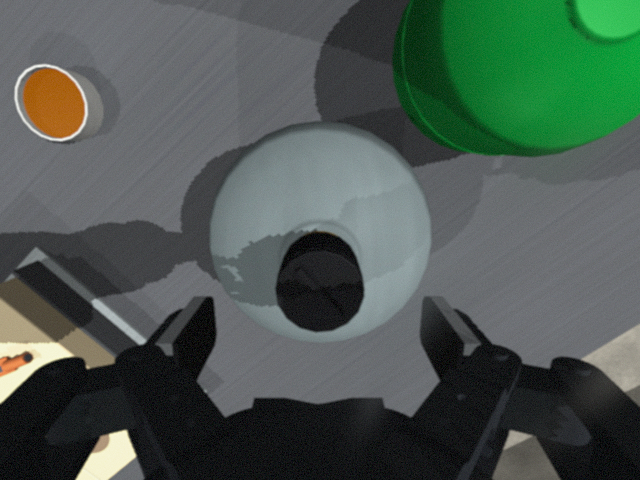

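```bash
python3 -m crank '[{"jaw":1,"translation":[0,0.1,1.5],"twist":0},{"jaw":1,"translation":[0,0.1,3],"twist":0},{"jaw":1,"translation":[0,0.1,4.3],"twist":0},{"jaw":1,"translation":[0,0.1,4.8],"twist":0},{"jaw":1,"translation":[0,0.1,4.8],"twist":0},{"jaw":0.7,"translation":[0,0.1,4.8],"twist":0},{"jaw":0.5,"translation":[0,0.1,4.8],"twist":0},{"jaw":0.3,"translation":[0,0.1,4.8],"twist":0},{"jaw":0.3,"translation":[0,0.1,4.8],"twist":0},{"jaw":0.2,"translation":[0,0.1,4.8],"twist":0},{"jaw":0.2,"translation":[0,0.1,4.8],"twist":0}]' 50; python3 - <<'E'
from h import *
s,Rm=st(); d=snapshot("wrist"); cv2.imwrite("pics/w9.png",d["frame"][:,:,::-1])
E
```

```text
time_s: 10.25
ee_pos: [0.5936, 0.2695, 0.1955]
tcp_rot: [0.339, 0.941, -0.003, 0.004]
force: [-3.8, -2.3, 5.8]
gripper_width: 0.508
t 10.25 p [0.5936 0.2695 0.1955] x [-0.77   0.639 -0.009] z [ 0.006 -0.008 -1.   ] F [-3.8 -2.3  5.8] T [-0.5   0.57 -0.09] w 0.508 q [-0.141  0.632 -0.621  1.548  0.409  1.092  0.017]
```

View pics/w9.png

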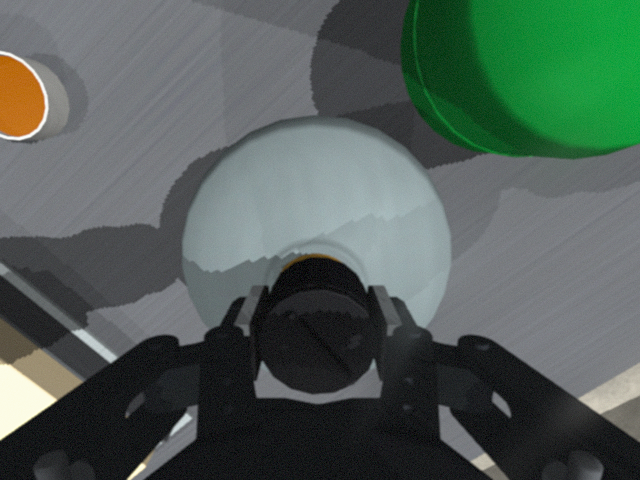

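```bash
python3 -m crank '[{"jaw":0.2,"translation":[0,0,0],"twist":-0.05},{"jaw":0.2,"translation":[0,0,0],"twist":-0.1},{"jaw":0.2,"translation":[0,0,0],"twist":-0.15},{"jaw":0.2,"translation":[0,0,0],"twist":-0.2},{"jaw":0.2,"translation":[0,0,0],"twist":-0.2}]' ; python3 - <<'E'
from h import *
s,Rm=st(); d=snapshot("wrist"); cv2.imwrite("pics/w10.png",d["frame"][240:420,220:420,::-1].repeat(3,0).repeat(3,1))
print(np.arctan2(Rm[1,0],Rm[0,0]))
E
```

```text
time_s: 10.8
ee_pos: [0.5943, 0.2687, 0.1957]
tcp_rot: [0.244, 0.97, -0.003, 0.004]
force: [1.9, -2.2, 0.5]
gripper_width: 0.507
t 10.8 p [0.5943 0.2687 0.1957] x [-0.88   0.474 -0.01 ] z [ 0.006 -0.008 -1.   ] F [ 1.9 -2.2  0.5] T [-0.46 -0.32 -0.83] w 0.507 q [-0.112  0.643 -0.672  1.547  0.443  1.106  0.188]
2.647606948062117
```

View pics/w10.png

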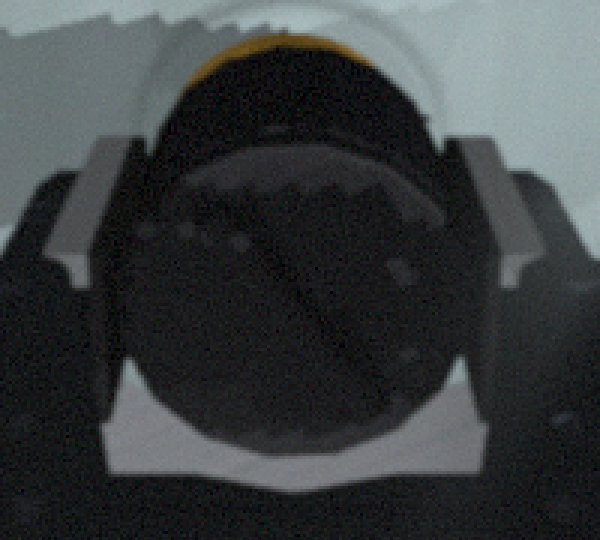

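```bash
python3 -m crank '[{"jaw":0.2,"translation":[0,0,0],"twist":-0.08},{"jaw":0.2,"translation":[0,0,-0.05],"twist":-0.16},{"jaw":0.2,"translation":[0,0,-0.05],"twist":-0.24},{"jaw":0.2,"translation":[0,0,-0.1],"twist":-0.32},{"jaw":0.2,"translation":[0,0,-0.1],"twist":-0.4},{"jaw":0.2,"translation":[0,0,-0.1],"twist":-0.4}]' ; python3 - <<'E'
from h import *
s,Rm=st(); d=snapshot("wrist"); cv2.imwrite("pics/w11.png",d["frame"][240:420,220:420,::-1].repeat(3,0).repeat(3,1))
print(np.arctan2(Rm[1,0],Rm[0,0]))
E
```

```text
time_s: 11.45
ee_pos: [0.5939, 0.2689, 0.1964]
tcp_rot: [0.048, 0.999, -0.004, 0.003]
force: [-1.1, 0.6, -2.8]
gripper_width: 0.501
t 11.45 p [0.5939 0.2689 0.1964] x [-0.995  0.096 -0.006] z [ 0.005 -0.008 -1.   ] F [-1.1  0.6 -2.8] T [ 0.05  0.19 -0.85] w 0.501 q [-0.059  0.668 -0.776  1.544  0.508  1.14   0.53 ]
3.0457389176591594
```

View pics/w11.png

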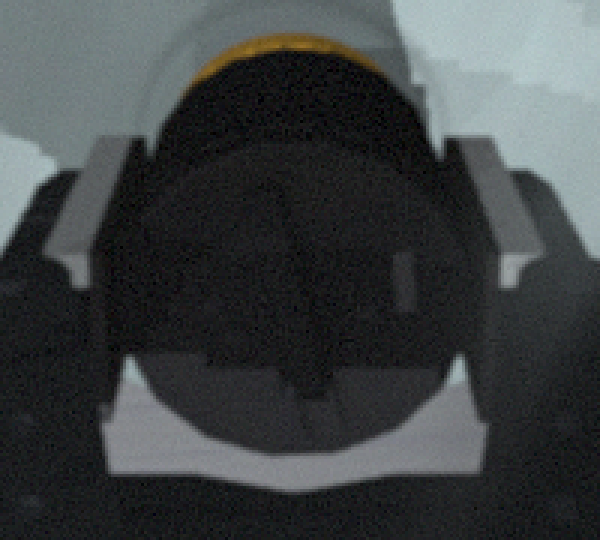

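```bash
python3 -m crank '[{"jaw":0.2,"translation":[0,0,0],"twist":0.08},{"jaw":0.2,"translation":[0,0,0],"twist":0.16},{"jaw":0.2,"translation":[0,0,-0.05],"twist":0.24},{"jaw":0.2,"translation":[0,0,-0.1],"twist":0.32},{"jaw":0.2,"translation":[0,0,-0.1],"twist":0.4},{"jaw":0.2,"translation":[0,0,-0.1],"twist":0.5},{"jaw":0.2,"translation":[0,0,-0.1],"twist":0.5}]' ; python3 - <<'E'
from h import *
s,Rm=st(); d=snapshot("wrist"); cv2.imwrite("pics/w12.png",d["frame"][240:420,220:420,::-1].repeat(3,0).repeat(3,1))
print(np.arctan2(Rm[1,0],Rm[0,0]))
E
```

```text
time_s: 12.2
ee_pos: [0.5938, 0.2693, 0.1977]
tcp_rot: [0.296, 0.955, -0.003, 0.004]
force: [0.2, 0.7, -0.4]
gripper_width: 0.504
t 12.2 p [0.5938 0.2693 0.1977] x [-0.825  0.566 -0.01 ] z [ 0.006 -0.008 -1.   ] F [ 0.2  0.7 -0.4] T [0.01 0.07 0.05] w 0.504 q [-0.127  0.635 -0.645  1.545  0.423  1.102  0.097]
2.540463849841661
```

View pics/w12.png

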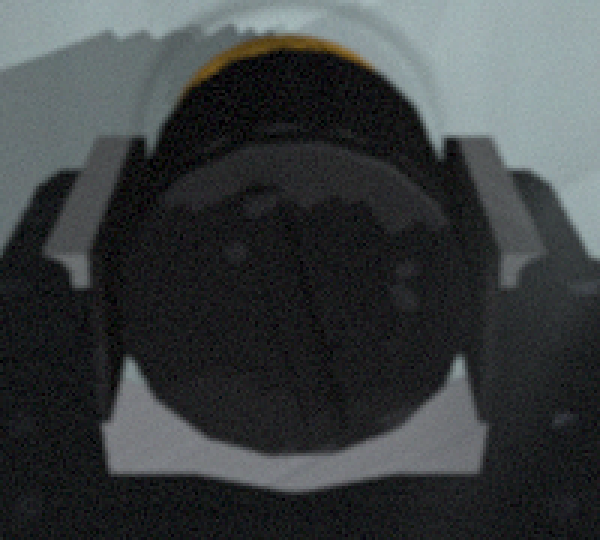

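```bash
python3 -m crank '[{"jaw":0.2,"translation":[0,0,-0.03],"twist":0.12},{"jaw":0.2,"translation":[0,0,-0.06],"twist":0.24},{"jaw":0.2,"translation":[0,0,-0.1],"twist":0.36},{"jaw":0.2,"translation":[0,0,-0.13],"twist":0.48},{"jaw":0.2,"translation":[0,0,-0.16],"twist":0.6},{"jaw":0.2,"translation":[0,0,-0.2],"twist":0.72},{"jaw":0.2,"translation":[0,0,-0.2],"twist":0.84},{"jaw":0.2,"translation":[0,0,-0.2],"twist":0.84}]' ; python3 - <<'E'
from h import *
s,Rm=st(); d=snapshot("wrist"); cv2.imwrite("pics/w13.png",d["frame"][240:420,220:420,::-1].repeat(3,0).repeat(3,1))
print(np.arctan2(Rm[1,0],Rm[0,0]))
E
```

```text
time_s: 13.05
ee_pos: [0.5938, 0.2696, 0.1999]
tcp_rot: [0.658, 0.753, -0.001, 0.005]
force: [-0.0, -0.1, 0.5]
gripper_width: 0.503
t 13.05 p [0.5938 0.2696 0.1999] x [-0.133  0.991 -0.009] z [ 0.007 -0.008 -1.   ] F [-0.  -0.1  0.5] T [ 0.05  0.01 -0.01] w 0.503 q [-0.25   0.596 -0.426  1.548  0.281  1.057 -0.616]
1.7046030059156452
```

View pics/w13.png

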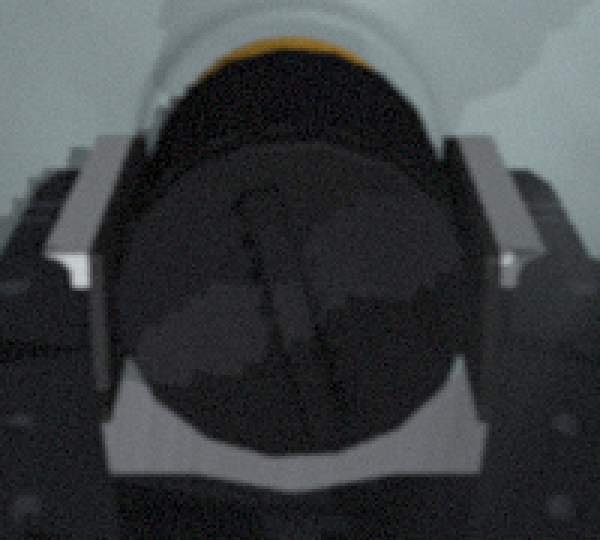

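```bash
python3 -m crank '[{"jaw":0.2,"translation":[0,0,0],"twist":0.12},{"jaw":0.2,"translation":[0,0,0],"twist":0.24},{"jaw":0.2,"translation":[0,0,0],"twist":0.36},{"jaw":0.2,"translation":[0,0,0],"twist":0.48},{"jaw":0.2,"translation":[0,0,0],"twist":0.6},{"jaw":0.2,"translation":[0,0,-0.02],"twist":0.72},{"jaw":0.2,"translation":[0,0,-0.02],"twist":0.84},{"jaw":0.2,"translation":[0,0,-0.02],"twist":0.96},{"jaw":0.2,"translation":[0,0,-0.02],"twist":1.05},{"jaw":0.2,"translation":[0,0,-0.02],"twist":1.05}]' ; python3 - <<'E'
from h import *
s,Rm=st(); d=snapshot("wrist"); cv2.imwrite("pics/w14.png",d["frame"][240:420,220:420,::-1].repeat(3,0).repeat(3,1))
print(np.arctan2(Rm[1,0],Rm[0,0]))
E
python3 -m crank '[{"jaw":0.2,"translation":[0,0,-0.2],"twist":0},{"jaw":0.2,"translation":[0,0,-0.4],"twist":0},{"jaw":0.2,"translation":[0,0,-0.4],"twist":0}]'
```

```text
time_s: 14.1
ee_pos: [0.5936, 0.2697, 0.1999]
tcp_rot: [0.946, 0.325, 0.002, 0.005]
force: [-1.1, -0.3, -0.1]
gripper_width: 0.507
t 14.1 p [0.5936 0.2697 0.1999] x [ 0.789  0.614 -0.   ] z [ 0.006 -0.008 -1.   ] F [-1.1 -0.3 -0.1] T [ 0.03  0.05 -0.03] w 0.507 q [-0.416  0.573 -0.147  1.554  0.105  1.02  -1.504]
0.6615716698472182
time_s: 14.45
ee_pos: [0.5938, 0.2698, 0.2043]
tcp_rot: [0.945, 0.327, 0.002, 0.005]
force: [-0.3, 0.3, -0.3]
gripper_width: 0.503
```

View pics/w14.png

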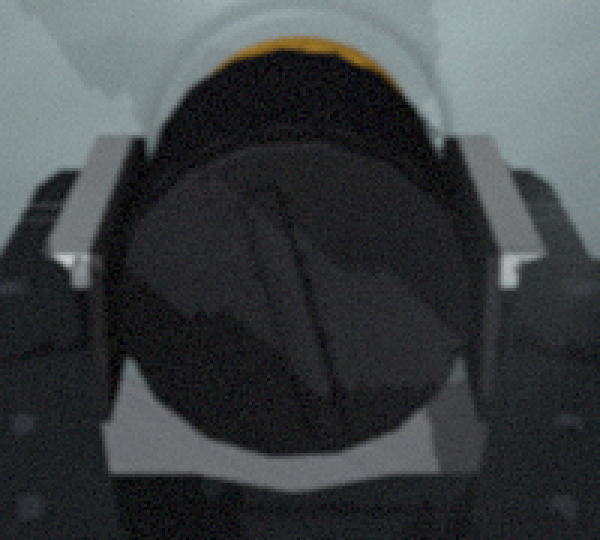

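```bash
python3 -m crank '[{"jaw":0.2,"translation":[0,0,-0.7],"twist":0},{"jaw":0.2,"translation":[0,0,-1.5],"twist":0},{"jaw":0.2,"translation":[0,0,-2.5],"twist":0},{"jaw":0.2,"translation":[0,0,-3.5],"twist":0},{"jaw":0.2,"translation":[0,0,-4.5],"twist":0},{"jaw":0.2,"translation":[0,0,-5.3],"twist":0},{"jaw":0.2,"translation":[0,0,-5.6],"twist":0},{"jaw":0.2,"translation":[0,0,-5.6],"twist":0},{"jaw":0.2,"translation":[0,0,-5.6],"twist":0},{"jaw":0.2,"translation":[0,0,-5.6],"twist":0}]' ; python3 - <<'E'
from h import *
s,Rm=st(); d=snapshot("wrist"); cv2.imwrite("pics/w15.png",d["frame"][:,:,::-1])
d=snapshot("side"); cv2.imwrite("pics/s15.png",d["frame"][110:330,250:450,::-1].repeat(3,0).repeat(3,1)[:600])
d=snapshot("top"); cv2.imwrite("pics/t15.png",d["frame"][150:290,280:420,::-1].repeat(4,0).repeat(4,1))
m,v=d["mtx"],d["view"]
E
```

```text
time_s: 15.45
ee_pos: [0.5932, 0.2701, 0.2598]
tcp_rot: [0.945, 0.327, 0.001, 0.005]
force: [0.0, -0.3, -0.4]
gripper_width: 0.503
t 15.45 p [0.5932 0.2701 0.2598] x [ 0.786  0.618 -0.001] z [ 0.006 -0.008 -1.   ] F [ 0.  -0.3 -0.4] T [-0.01  0.08 -0.01] w 0.503 q [-0.415  0.525 -0.15   1.472  0.094  1.15  -1.488]
```

View pics/w15.png

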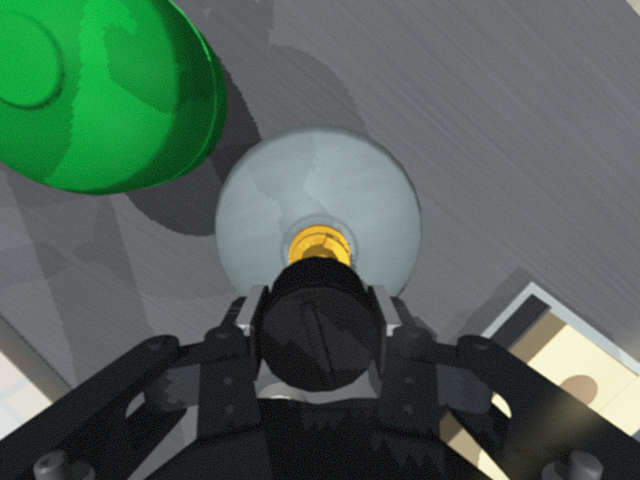

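View pics/t15.png

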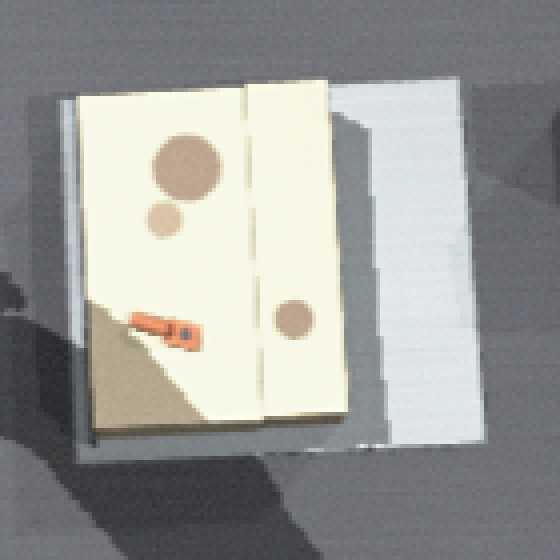

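View pics/s15.png

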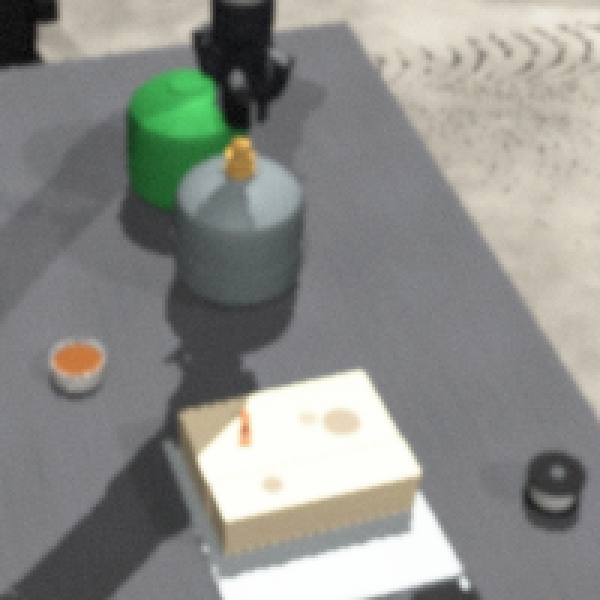

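```bash
python3 -c "
from h import *
print(sign_off()); st()"
```

```text
the job is handed in; nothing more can be done
None
the job is handed in; nothing more can be done
```

The job is handed in: the loose firebrick is butted against the fixed one, and the cap is off the gas bottle and held in the gripper. `sign_off()` reports no verdict, so this rests on my own last checks.

- **Brick:** I pushed it about 27 mm with the open fingers, at 5–6 N while it slid and about 25 N once it met the fixed brick. The last top view shows no visible gap along its length. The bricks look parallel, with a lengthwise shift of only a few millimetres.
- **Cap:** Turned counter-clockwise (seen from above), it stopped and the pads slipped. Turned clockwise, it gave freely, so the thread is left-handed. I turned it about 135° and then lifted it without measurable force.
- **Final state (15.45 s of 64 s):** The side and wrist pictures show the bare brass neck with the cap in the fingers above it. From the tool height, I estimate the cap's lower edge is about 35 mm above the neck. The jaw opening stayed at 0.50.
- **Other things:** The lug is where it was. The flux tin is in its place in the last side view, and I never worked near the screwdriver or battery, which were unmoved in the last full top view, taken before I unscrewed the cap.

The top and wrist cameras disagreed by 2–4 mm on the cap's position, so I used a value in between, and the grasp was good.

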